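# Square up the specimen boxes and photograph them

## Robot

A 7-joint arm with a two-finger parallel gripper is mounted at the origin on the work surface. World frame = base frame: x ahead of the robot, y to its left, z up, the work surface at z = 0. Lengths are in m, angles in rad, forces in N, time in s.
With the tool pointing down it reaches from about 0.35 to 0.9 m from the base axis. Payload 8.1 kg.
Tool frame: the origin (TCP) lies on the centre line of the jaws, within the pads' length; the fingertips stand 17 mm ahead of it and the grasp point (between the pads) lies 2 mm behind it; z points along the fingers, y is the direction in which the jaws open and shut (so a half turn about z gives the same grasp; the last joint's range is limited). The gripper opens to 92 mm and grips with 3 to 60 N. Pads are 19 mm wide; open, the fingers measure 130 mm over their backs; the gripper's body (75 mm by 190 mm) begins 47 mm behind the grasp point.
Start: joints at [1.201, 0.434, 0.025, 1.573, -0.012, 1.134, -0.075], TCP at [0.165, -0.603, 0.244] pointing down, gripper open.
Joint ranges: [-2.62, 2.62], [-0.44, 2.09], [-1.27, 1.32], [0.08, 2.57], [-1.32, 4.46], [0.12, 2], [-2.74, 2.74]. Speed limits (rad/s): [2.22, 2.22, 3.01, 3.01, 3.14, 3.14, 3.14].

## Interface

Orientations are given as a rotation vector (axis times angle).
In Python, from cell import arm, imaging, job gives the robot as it stands.
- The arm moves only by the tool jog_arm, never from a script. Its argument "moves" is a list of rows, each an object with "fingers": the closure, from -1 (fully open) to 1 (shut); "xyz": the shift along the tool's x, y, z in cm, a list of three; "angular": the turn, a rotation vector about the tool's x, y, z in rad, a list of three. In form: [{"fingers": fingers, "xyz": [dx, dy, dz], "angular": [ax, ay, az]}, ...]. A call has 1 to 12 rows; each row is the pose to reach, as a shift and turn from the pose commanded when the call began, along the tool's axes at that moment; what a row does not reach only later rows make up. A row lasts 1/8 s, in which the tool goes at most 62.5 mm and 10.7 degrees, less where a joint would pass 70% of its speed; a pose out of reach is approached as far as the arm can. A call with a gripper value outside its range is refused whole. The fingers move at their own pace and stop on an object; "grip_force" is the grip in N (left out, the last holds). Time passes only in rows, so rows that repeat a pose let the fingers close. It gives the time, the measured TCP pose, the force and the opening at its end, in the units of the state.
- arm.observe(): the state, without advancing time (a new reading comes with each control period).
- imaging.get_image(name): name is "side" or "top"; returns the picture (384x512x3 uint8, red, green, blue); there is no depth.
- imaging.camera_params(name): a dict with "fx", "fy", "cx", "cy" (pixels), "dist" ([k1, k2, p1, p2, k3] as OpenCV has them; the pictures are not rectified), "rvec" (rotation vector, rad) and "tvec" (3), from world to camera coordinates, as OpenCV has them. Camera axes: x right, y down, z forward; pixel columns grow to the right and rows downward; lengths in m; the calibration is good to about 2 mm. A picture is of the moment at which its call begins. camera_params takes no time and is no camera call.
- job.sign_off(): hands the job in, once; it reports no verdict.
The state is a dict: "clock": time; "joints": joint angles; "dq": joint speeds; "joint_efforts": joint torques, N m; "position": TCP position; "ee_rot": TCP orientation; "force": force on the tool from outside, world axes, zero at the start; "ft_torque": the same for the moment, N m; "width": opening from 0.0 (shut) to 1.0 (fully open).
Only numpy, scipy, OpenCV 4.12 (cv2) and the standard library are available. Lean on these libraries where they do the work, as an engineer would, in place of code of your own. Each camera call takes 0.05 s, during which the arm holds its last target. There are 200 camera calls.

## Task

Slide the three specimen boxes, without lifting them, into one tidy row in the corner of the board's L-shaped stop: each flush against the long fence, side by side and touching, the first against the end stop. Then work the camera's control pad, one key at a time, each pressed fully down and let up before the next: first the long bar (lamp), then the large round key (focus), then the square key (shutter). Press no key before the row is made, never press the small round dot key (power), and leave everything else on the bench where it is.

Things in the scene. Friction and masses are not known exactly. Their poses are not given: they have to be found in the camera images.
- board: dark wooden squaring board, 200 mm (its x) by 280 mm (its y), 8 mm thick, fixed to the table; origin: centre of its underside, x away from the robot, y left, z up. An aluminium L-shaped stop, 14 mm high above the board, 8 mm thick, stands on it: long fence along y with inner face at x = +55 mm, end stop at the left (+y) end with inner face at y = +125 mm, spanning x = -52 to +63 mm
- corner (a point): inner corner of the L-shaped stop, on the board's top, 8 mm above the table; axes as the board's. In the finished row the box centres lie 25 mm to the robot's side of it (-x) and 25, 75 and 125 mm to the right of it (-y)
- box_a: one of three alike square specimen boxes, white with a clear lid and a stone inside, 50 x 50 x 24 mm high, about 80 g, loose on the board; origin: centre of its underside, x and y along its sides, z up
- box_b: one of three alike square specimen boxes, white with a clear lid and a stone inside, 50 x 50 x 24 mm high, about 80 g, loose on the board; origin: centre of its underside, x and y along its sides, z up
- box_c: one of three alike square specimen boxes, white with a clear lid and a stone inside, 50 x 50 x 24 mm high, about 80 g, loose on the board; origin: centre of its underside, x and y along its sides, z up
- pad: black control pad of the overhead camera with a dark face, 130 mm (its x) by 126 mm (its y), 24 mm high, fixed to the table; origin: centre of its underside, x away from the robot, z up. Four off-white keys stand on it in a 2 by 2 square, 58 mm apart centre to centre; which key is in which place varies
- key_bar_top (a point): centre of the top face of the long bar-shaped key (lamp), 14 mm along the pad's x, 42 mm along its y; at rest 38 mm above the table. The pad is 24 mm high, so the key stands 14 mm proud of it and 8 mm when fully down; x, y axes as the pad's
- key_bar (a joint): travel of the long bar-shaped key in m: 0 up, 0.006 fully down; a spring key that needs 1.5 N to start and 5 N to go fully down, and returns by itself
- key_round_top (a point): centre of the top face of the large round key (focus), 36 mm across; at rest 38 mm above the table. The pad is 24 mm high, so the key stands 14 mm proud of it and 8 mm when fully down; x, y axes as the pad's
- key_round (a joint): travel of the large round key in m: 0 up, 0.006 fully down; a spring key that needs 1.5 N to start and 5 N to go fully down, and returns by itself
- key_square_top (a point): centre of the top face of the square key (shutter), 24 x 24 mm; at rest 38 mm above the table. The pad is 24 mm high, so the key stands 14 mm proud of it and 8 mm when fully down; x, y axes as the pad's
- key_square (a joint): travel of the square key in m: 0 up, 0.006 fully down; a spring key that needs 1.5 N to start and 5 N to go fully down, and returns by itself
- key_dot_top (a point): centre of the top face of the small round dot key (power, to be left alone), 14 mm across; at rest 38 mm above the table. The pad is 24 mm high, so the key stands 14 mm proud of it and 8 mm when fully down; x, y axes as the pad's
- key_dot (a joint): travel of the small round dot key in m: 0 up, 0.006 fully down; a spring key that needs 1.5 N to start and 5 N to go fully down, and returns by itself
- vial: bystander: glass vial with a black cap, 20 mm across, 42 mm high, behind the fence; origin under its centre
- weight: bystander: brass scale weight, 22 mm across, 24 mm high, behind the fence; origin under its centre
- loupe: bystander: folding loupe lying flat, 40 mm round with a 50 mm long steel handle towards its +y, 12 mm high, on the robot's side of the pad; origin under the round part's centre
- tweezers: bystander: steel tweezers lying flat along their y, 143 mm long, 14 mm wide, 8 mm high, beyond the pad; origin under their middle
- stone: bystander: grey stone, 48 mm across, 28 mm high, at the far side of the table; origin under its centre
- dish: bystander: small glass bowl, 70 mm across, 30 mm high, at the far side of the table; origin under its centre

How it is judged:
By the outcome, as a careful person would: the job done as asked, in the order asked, and still so for the second after the job is handed in, with the robot touching nothing.
It also fails if it takes over 64 s, if anything falls off the work surface, if the arm or the gripper's body presses on something with over 40 N, if the wrist force passes 120 N, or if a joint passes its speed limit or range.

## Working session

There is one attempt and no reset: what is moved stays moved. The work goes in short steps, Python scripts to look and compute and a tool call to move; the robot and the scene stay as the last step left them, time stands still between calls to the robot, and variables do not carry over. Pictures are saved under pics/ and viewed, about 8 in all and at most 12, crops included, and the job is handed in when it is done.

Besides the shell and the picture viewer there is one more tool, called after "Emit:" in YAML: its name, and indented under it one key for each argument. jog_arm: Moves the arm, as the interface text tells. Its arguments: {"type":"object","properties":{"moves":{"type":"array"},"grip_force":{"type":"number"}},"required":["moves"]}

```bash
ls; mkdir -p pics
python3 - <<'E'
from cell import arm, imaging
import cv2
for n in ("top","side"):
    cv2.imwrite(f"pics/{n}0.png",cv2.resize(imaging.get_image(n)[:,:,::-1],(800,600),interpolation=cv2.INTER_CUBIC))
    print(imaging.camera_params(n))
print(arm.observe())
E
```

```text
pics
{'fx': 414.3184575051102, 'fy': 414.3184575051102, 'cx': 253.7963231514777, 'cy': 191.67705004382464, 'dist': array([-0.05900158,  0.        ,  0.        ,  0.        ,  0.        ]), 'rvec': array([ 2.09118625, -2.15688863,  0.1664127 ]), 'tvec': array([0.04394595, 0.59581236, 0.77158481])}
{'fx': 354.94124956407035, 'fy': 354.94124956407035, 'cx': 255.33253038534176, 'cy': 191.46278754093154, 'dist': array([-0.08406217,  0.        ,  0.        ,  0.        ,  0.        ]), 'rvec': array([ 0.89937002, -2.42966638,  1.16774749]), 'tvec': array([0.46451689, 0.28684014, 0.42331338])}
{'clock': 0.1, 'joints': array([ 1.20140097,  0.43511381,  0.02494744,  1.57404415, -0.011625  ,
        1.13403971, -0.07508324]), 'dq': array([-2.08100992e-06, -9.76202443e-04,  8.19850131e-04, -1.60616767e-03,
       -1.29831546e-03,  1.16674233e-03,  2.34260757e-04]), 'joint_efforts': array([ 2.47055723e-03, -6.69128108e+01,  9.87787955e-01, -3.15155125e+01,
       -6.05454692e-02,  3.73361609e-02,  8.92242474e-05]), 'position': array([ 0.16462218, -0.60244182,  0.24303297]), 'ee_rot': array([-3.11227189e+00, -4.17586893e-01,  4.56461637e-04]), 'force': array([1.11632189, 0.09383977, 0.27128445]), 'ft_torque': array([-0.02393587,  0.05410086,  0.0091158 ]), 'width': 1.0015629022982238}
```

View pics/top0.png

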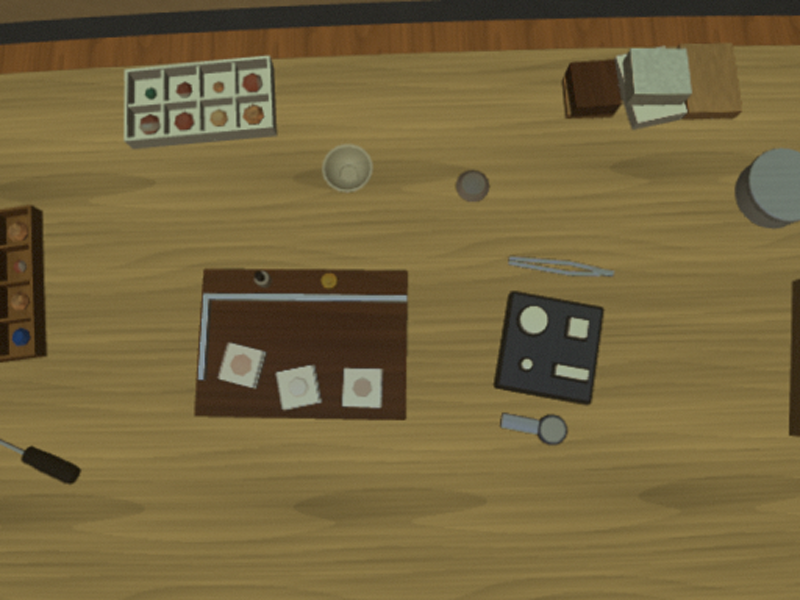

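View pics/side0.png

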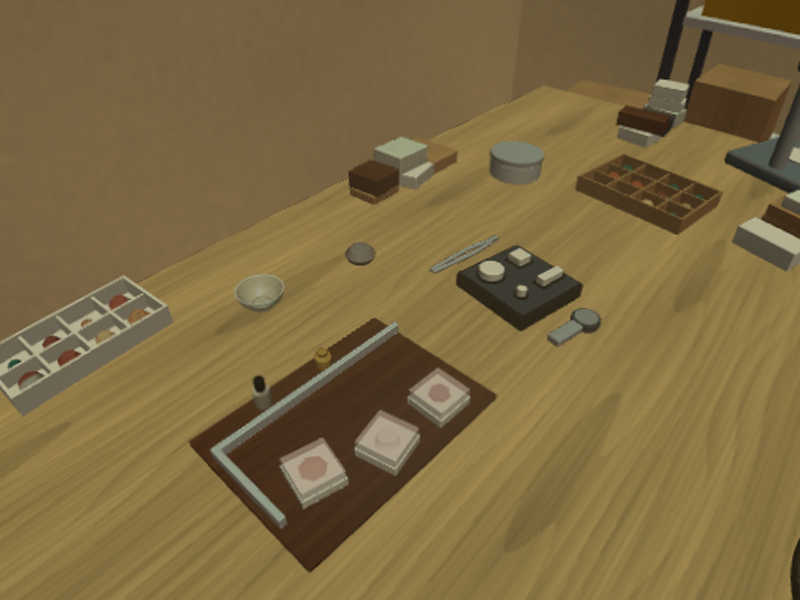

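The top view shows the board at about (195–407, 270–419), with boxes at (241,365), (299,388) and (362,388) and the L-stop's corner at (207,298). On the pad the round key is at (534,320), square (579,328), dot (527,364) and bar (572,373). The side view agrees.

```bash
cat > h.py <<'E'
import numpy as np, cv2
from cell import arm, imaging
def w(px,z,name="top",s=1.5625):
    p=imaging.camera_params(name); K=np.array([[p['fx'],0,p['cx']],[0,p['fy'],p['cy']],[0,0,1]])
    q=(np.array(px,float).reshape(-1,1,2)+.5)/s-.5
    u=cv2.undistortPoints(q,K,p['dist'])[:,0]
    R=cv2.Rodrigues(p['rvec'])[0]; c=-R.T@p['tvec']
    d=np.c_[u,np.ones(len(u))]@R
    return c+d*((z-c[2])/d[:,2])[:,None]
def pix(P,name="top",s=1.5625):
    p=imaging.camera_params(name); K=np.array([[p['fx'],0,p['cx']],[0,p['fy'],p['cy']],[0,0,1]])
    q=cv2.projectPoints(np.array(P,float).reshape(-1,1,3),p['rvec'],p['tvec'],K,p['dist'])[0][:,0]
    return (q+.5)*s-.5
E
python3 - <<'E'
from h import *
np.set_printoptions(precision=4,suppress=True)
b=w([(204,270),(407,270),(406,419),(195,416)],.008); print("board",b, b.mean(0))
print("sizes",[np.linalg.norm(b[i]-b[(i+1)%4]) for i in range(4)])
print("fence top", w([(207,298),(407,300.5),(202,379)],.022))
pd=w([(512,292),(603,308),(590,403),(495,387)],.024); print("pad",pd,pd.mean(0),[np.linalg.norm(pd[i]-pd[(i+1)%4]) for i in range(4)])
print("keys r,s,d,b",w([(534,320),(579,328),(527,364),(572,373)],.038))
im=imaging.get_image("top"); hsv=cv2.cvtColor(im,cv2.COLOR_RGB2HSV)
m=((hsv[...,2]>125)&(hsv[...,1]<110)).astype(np.uint8)
x0,x1,y0,y1=132,258,195,265
mm=np.zeros_like(m); mm[y0:y1,x0:x1]=m[y0:y1,x0:x1]; mm[:, :138]=0
cs,_=cv2.findContours(mm,cv2.RETR_EXTERNAL,cv2.CHAIN_APPROX_NONE)
for c in cs:
    if cv2.contourArea(c)>150:
        r=cv2.minAreaRect(c); bx=cv2.boxPoints(r); P=w(bx,.032,s=1)
        e=P[1]-P[0]; print("box",w([r[0]],.032,s=1)[0],np.linalg.norm(e),np.linalg.norm(P[2]-P[1]),np.degrees(np.arctan2(e[1],e[0])))
v=imaging.get_image("top")[165:280,115:400,::-1]
cv2.imwrite("pics/c1.png",cv2.resize(v,(798,322),interpolation=cv2.INTER_CUBIC))
E
```

```text
board [[0.6543 0.2882 0.008 ]
 [0.6449 0.0112 0.008 ]
 [0.4467 0.0188 0.008 ]
 [0.4578 0.2964 0.008 ]] [0.5509 0.1536 0.008 ]
sizes [np.float64(0.2772363321892199), np.float64(0.19825995692093776), np.float64(0.27783419096181977), np.float64(0.1966687896237657)]
fence top [[0.6127 0.2788 0.022 ]
 [0.6007 0.0125 0.022 ]
 [0.5054 0.2834 0.022 ]]
pad [[ 0.6072 -0.1259  0.024 ]
 [ 0.582  -0.2443  0.024 ]
 [ 0.4595 -0.2176  0.024 ]
 [ 0.4839 -0.0969  0.024 ]] [ 0.5331 -0.1712  0.024 ] [np.float64(0.12101145360622644), np.float64(0.12536262058550446), np.float64(0.12321975086788035), np.float64(0.12662280040122745)]
keys r,s,d,b [[ 0.5672 -0.1497  0.038 ]
 [ 0.5549 -0.2069  0.038 ]
 [ 0.5111 -0.1372  0.038 ]
 [ 0.4978 -0.1937  0.038 ]]
box [0.4879 0.0745 0.032 ] 0.04812498741801831 0.047503178465374475 -91.71043532227097
box [0.4911 0.1562 0.032 ] 0.04850985320822415 0.04855770167230095 -80.36219585044601
box [0.5219 0.2309 0.032 ] 0.048153759869380114 0.04761135511739696 -13.53883029464645
```

View pics/c1.png

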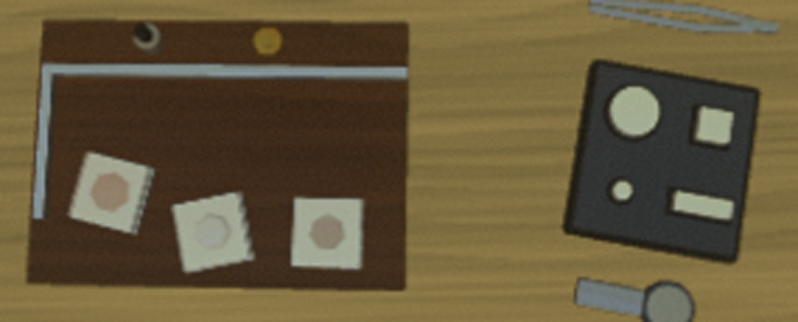

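The crop shows the three boxes clear of each other: A at (111,193), B at (213,232) and C at (327,232), with the finger lane to the fence free. Measured sizes match (board 277×197, boxes 48, keys 58 apart). I'll use the closed fingers as a pusher.

```bash
cat >> h.py <<'E'
from scipy.spatial.transform import Rotation as Ro
yb=-.0385
def B(x,y): c,s=np.cos(yb),np.sin(yb); return np.array([.551+c*x-s*y,.1535+s*x+c*y])
def rel(xy,z,yaw=yb):
    o=arm.observe(); R=Ro.from_rotvec(o['ee_rot']); T=Ro.from_matrix([[np.cos(yaw),np.sin(yaw),0],[np.sin(yaw),-np.cos(yaw),0],[0,0,-1]])
    print("xyz cm",np.round(100*R.inv().apply(np.r_[xy,z]-o['position']),2),"ang",np.round((R.inv()*T).as_rotvec(),4),"F",np.round(o['force'],1))
E
python3 - <<'E'
from h import *
rel(B(-.085,.076),.09); rel(B(-.085,.076),.2)
E
```

```text
xyz cm [ 51.37 -72.55  15.39] ang [-9.000e-04  2.000e-04  3.052e-01] F [-1.1  0.  -0.6]
xyz cm [ 51.37 -72.56   4.39] ang [-9.000e-04  2.000e-04  3.052e-01] F [-1.1  0.  -0.6]
```

Emit:
jog_arm:
  moves:
    - {"fingers":1,"xyz":[51.4,-72.5,4.4],"angular":[0,0,0.305]}
    - {"fingers":1,"xyz":[51.4,-72.5,4.4],"angular":[0,0,0.305]}
    - {"fingers":1,"xyz":[51.4,-72.5,4.4],"angular":[0,0,0.305]}
    - {"fingers":1,"xyz":[51.4,-72.5,4.4],"angular":[0,0,0.305]}
    - {"fingers":1,"xyz":[51.4,-72.5,4.4],"angular":[0,0,0.305]}
    - {"fingers":1,"xyz":[51.4,-72.5,4.4],"angular":[0,0,0.305]}
    - {"fingers":1,"xyz":[51.4,-72.5,4.4],"angular":[0,0,0.305]}
    - {"fingers":1,"xyz":[51.4,-72.5,4.4],"angular":[0,0,0.305]}
    - {"fingers":1,"xyz":[51.4,-72.5,4.4],"angular":[0,0,0.305]}
    - {"fingers":1,"xyz":[51.4,-72.5,4.4],"angular":[0,0,0.305]}
    - {"fingers":1,"xyz":[51.4,-72.5,4.4],"angular":[0,0,0.305]}
    - {"fingers":1,"xyz":[51.4,-72.5,4.4],"angular":[0,0,0.305]}

```text
clock: 1.7
position: [0.4221, 0.1026, 0.2067]
ee_rot: [3.141, -0.061, 0.001]
force: [1.7, -1.0, -0.2]
width: 0.006
```

Run:
```python
from h import *
print(arm.observe()['width']); rel(B(-.085,.076),.08)
```

```text
0.00616448707223287
xyz cm [  4.16 -13.19  12.68] ang [ 0.0001 -0.0008 -0.0004] F [ 1.7 -1.  -0.2]
```

Emit:
jog_arm:
  moves:
    - {"fingers":1,"xyz":[4.2,-13.2,3],"angular":[0,0,0]}
    - {"fingers":1,"xyz":[4.2,-13.2,6],"angular":[0,0,0]}
    - {"fingers":1,"xyz":[4.2,-13.2,12.5],"angular":[0,0,0]}
    - {"fingers":1,"xyz":[4.2,-13.2,12.5],"angular":[0,0,0]}
    - {"fingers":1,"xyz":[4.2,-13.2,12.5],"angular":[0,0,0]}
    - {"fingers":1,"xyz":[4.2,-13.2,12.5],"angular":[0,0,0]}

```text
clock: 2.45
position: [0.4695, 0.2304, 0.0833]
ee_rot: [-3.141, 0.062, -0.003]
force: [0.5, 0.4, 0.4]
width: 0.002
```

Run:
```python
from h import *
rel(B(-.085,.076),.03)
for n in ("top","side"):
    v=imaging.get_image(n)[:,:,::-1]
    globals()[n]=v
a=cv2.resize(top[150:290,100:270],(396,326),interpolation=cv2.INTER_CUBIC); b=cv2.resize(side[190:370,115:330],(390,326),interpolation=cv2.INTER_CUBIC)
cv2.imwrite("pics/c2.png",np.hstack([a,b]))
```

```text
xyz cm [-0.08 -0.22  5.33] ang [-0.0004 -0.002  -0.0011] F [0.5 0.4 0.4]
```

View pics/c2.png

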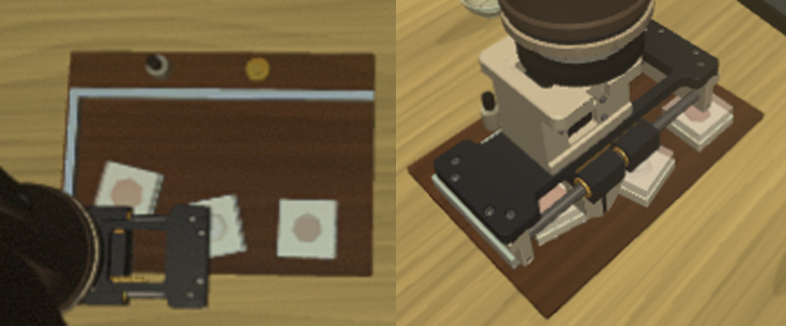

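The wrist hides A partly; the closed fingers sit in front of it, and the lane is clear. Descending and pushing A toward the fence.

Emit:
jog_arm:
  moves:
    - {"fingers":1,"xyz":[-0.2,-0.2,3],"angular":[0,0,0]}
    - {"fingers":1,"xyz":[-0.2,-0.2,5.3],"angular":[0,0,0]}
    - {"fingers":1,"xyz":[0.6,-0.2,5.3],"angular":[0,0,0]}
    - {"fingers":1,"xyz":[1.4,-0.2,5.3],"angular":[0,0,0]}
    - {"fingers":1,"xyz":[2.2,-0.2,5.3],"angular":[0,0,0]}
    - {"fingers":1,"xyz":[3.0,-0.2,5.3],"angular":[0,0,0]}
    - {"fingers":1,"xyz":[3.8,-0.2,5.3],"angular":[0,0,0]}
    - {"fingers":1,"xyz":[4.6,-0.2,5.3],"angular":[0,0,0]}
    - {"fingers":1,"xyz":[5.4,-0.2,5.3],"angular":[0,0,0]}
    - {"fingers":1,"xyz":[6.1,-0.2,5.3],"angular":[0,0,0]}
    - {"fingers":1,"xyz":[6.8,-0.2,5.3],"angular":[0,0,0]}
    - {"fingers":1,"xyz":[6.8,-0.2,5.3],"angular":[0,0,0]}

```text
clock: 4.05
position: [0.5373, 0.2303, 0.0286]
ee_rot: [-3.141, 0.061, -0.001]
force: [-0.5, 0.0, 0.3]
width: 0.003
```

Emit:
jog_arm:
  moves:
    - {"fingers":1,"xyz":[0.2,0,0],"angular":[0,0,0]}
    - {"fingers":1,"xyz":[0.4,0,0],"angular":[0,0,0]}
    - {"fingers":1,"xyz":[0.6,0,0],"angular":[0,0,0]}
    - {"fingers":1,"xyz":[0.6,0,0],"angular":[0,0,0]}

```text
clock: 4.55
position: [0.5429, 0.2302, 0.0286]
ee_rot: [-3.141, 0.06, -0.0]
force: [-0.5, 0.5, 0.3]
width: 0.001
```

Emit:
jog_arm:
  moves:
    - {"fingers":1,"xyz":[0.2,0,0],"angular":[0,0,0]}
    - {"fingers":1,"xyz":[0.4,0,0],"angular":[0,0,0]}
    - {"fingers":1,"xyz":[0.5,0,0],"angular":[0,0,0]}
    - {"fingers":1,"xyz":[0.5,0,0],"angular":[0,0,0]}

```text
clock: 5.05
position: [0.5478, 0.23, 0.0286]
ee_rot: [-3.141, 0.06, -0.0]
force: [-0.5, -0.0, -0.1]
width: 0.007
```

Emit:
jog_arm:
  moves:
    - {"fingers":1,"xyz":[0.1,0,0],"angular":[0,0,0]}
    - {"fingers":1,"xyz":[0.2,0,0],"angular":[0,0,0]}
    - {"fingers":1,"xyz":[0.2,0,0],"angular":[0,0,0]}

```text
clock: 5.42
position: [0.5495, 0.23, 0.0286]
ee_rot: [3.141, -0.06, -0.0]
force: [-0.8, 0.1, 0.1]
width: 0.007
```

Emit:
jog_arm:
  moves:
    - {"fingers":1,"xyz":[0.1,0,0],"angular":[0,0,0]}
    - {"fingers":1,"xyz":[0.2,0,0],"angular":[0,0,0]}
    - {"fingers":1,"xyz":[0.2,0,0],"angular":[0,0,0]}

```text
clock: 5.8
position: [0.5497, 0.23, 0.0285]
ee_rot: [3.14, -0.059, -0.005]
force: [-7.0, 0.8, 4.7]
width: 0.002
```

Emit:
jog_arm:
  moves:
    - {"fingers":1,"xyz":[0.1,0,0],"angular":[0,0,0]}
    - {"fingers":1,"xyz":[0.2,0,0],"angular":[0,0,0]}
    - {"fingers":1,"xyz":[0.2,0,0],"angular":[0,0,0]}

```text
clock: 6.18
position: [0.5497, 0.23, 0.0283]
ee_rot: [3.139, -0.057, -0.01]
force: [-13.8, -0.3, 9.6]
width: 0.004
```

A is on the fence (contact at 0.5497, force 14 N). Next, push A along the fence to the end stop.

Emit:
jog_arm:
  moves:
    - {"fingers":1,"xyz":[-1.5,0,0],"angular":[0,0,0]}
    - {"fingers":1,"xyz":[-1.5,0,-5.5],"angular":[0,0,0]}
    - {"fingers":1,"xyz":[2.8,5.7,-5.5],"angular":[0,0,0]}
    - {"fingers":1,"xyz":[2.8,5.7,-5.5],"angular":[0,0,0]}
    - {"fingers":1,"xyz":[2.8,5.7,-3],"angular":[0,0,0]}
    - {"fingers":1,"xyz":[2.8,5.7,0],"angular":[0,0,0]}
    - {"fingers":1,"xyz":[2.8,5.2,0],"angular":[0,0,0]}
    - {"fingers":1,"xyz":[2.8,4.5,0],"angular":[0,0,0]}
    - {"fingers":1,"xyz":[2.8,3.8,0],"angular":[0,0,0]}
    - {"fingers":1,"xyz":[2.8,3.1,0],"angular":[0,0,0]}
    - {"fingers":1,"xyz":[2.8,2.6,0],"angular":[0,0,0]}
    - {"fingers":1,"xyz":[2.8,2.6,0],"angular":[0,0,0]}

```text
clock: 7.68
position: [0.5806, 0.2034, 0.0287]
ee_rot: [-3.141, 0.059, -0.0]
force: [-0.1, 0.6, 0.5]
width: 0.005
```

Emit:
jog_arm:
  moves:
    - {"fingers":1,"xyz":[0,-0.2,0],"angular":[0,0,0]}
    - {"fingers":1,"xyz":[0,-0.3,0],"angular":[0,0,0]}
    - {"fingers":1,"xyz":[0,-0.3,0],"angular":[0,0,0]}

```text
clock: 8.05
position: [0.5807, 0.2057, 0.0286]
ee_rot: [3.141, -0.06, -0.0]
force: [-0.4, -0.2, -0.2]
width: 0.005
```

Emit:
jog_arm:
  moves:
    - {"fingers":1,"xyz":[0,-0.1,0],"angular":[0,0,0]}
    - {"fingers":1,"xyz":[0,-0.2,0],"angular":[0,0,0]}
    - {"fingers":1,"xyz":[0,-0.3,0],"angular":[0,0,0]}
    - {"fingers":1,"xyz":[0,-0.3,0],"angular":[0,0,0]}

```text
clock: 8.55
position: [0.5809, 0.2089, 0.0286]
ee_rot: [-3.141, 0.06, -0.0]
force: [0.0, 0.2, -0.0]
width: 0.006
```

Emit:
jog_arm:
  moves:
    - {"fingers":1,"xyz":[0,-0.1,0],"angular":[0,0,0]}
    - {"fingers":1,"xyz":[0,-0.2,0],"angular":[0,0,0]}
    - {"fingers":1,"xyz":[0,-0.2,0],"angular":[0,0,0]}

```text
clock: 8.93
position: [0.5809, 0.2109, 0.0286]
ee_rot: [-3.141, 0.06, -0.0]
force: [-0.6, -0.3, -0.6]
width: 0.001
```

Emit:
jog_arm:
  moves:
    - {"fingers":1,"xyz":[0,-0.1,0],"angular":[0,0,0]}
    - {"fingers":1,"xyz":[0,-0.2,0],"angular":[0,0,0]}
    - {"fingers":1,"xyz":[0,-0.3,0],"angular":[0,0,0]}
    - {"fingers":1,"xyz":[0,-0.3,0],"angular":[0,0,0]}

```text
clock: 9.43
position: [0.581, 0.2126, 0.0286]
ee_rot: [3.139, -0.061, -0.001]
force: [-1.7, -4.9, 3.2]
width: 0.006
```

Emit:
jog_arm:
  moves:
    - {"fingers":1,"xyz":[0,-0.1,0],"angular":[0,0,0]}
    - {"fingers":1,"xyz":[0,-0.2,0],"angular":[0,0,0]}
    - {"fingers":1,"xyz":[0,-0.3,0],"angular":[0,0,0]}
    - {"fingers":1,"xyz":[0,-0.3,0],"angular":[0,0,0]}

```text
clock: 9.93
position: [0.581, 0.2127, 0.0286]
ee_rot: [3.135, -0.064, -0.002]
force: [-2.7, -12.3, 9.4]
width: 0.008
```

A is in the corner (contact 12 N at y 0.2127). Now B.

Emit:
jog_arm:
  moves:
    - {"fingers":1,"xyz":[0,1.0,0],"angular":[0,0,0]}
    - {"fingers":1,"xyz":[0,1.0,-5.5],"angular":[0,0,0]}
    - {"fingers":1,"xyz":[-6,4,-5.5],"angular":[0,0,0]}
    - {"fingers":1,"xyz":[-10.5,6.4,-5.5],"angular":[0,0,0]}
    - {"fingers":1,"xyz":[-14.3,6.4,-5.5],"angular":[0,0,0]}
    - {"fingers":1,"xyz":[-14.3,6.4,-5.5],"angular":[0,0,0]}
    - {"fingers":1,"xyz":[-14.3,6.4,-2.5],"angular":[0,0,0]}
    - {"fingers":1,"xyz":[-14.3,6.4,0],"angular":[0,0,0]}
    - {"fingers":1,"xyz":[-14.3,6.4,0],"angular":[0,0,0]}

```text
clock: 11.05
position: [0.4357, 0.1585, 0.0275]
ee_rot: [3.141, -0.059, -0.003]
force: [-0.3, -0.7, -0.6]
width: 0.006
```

Emit:
jog_arm:
  moves:
    - {"fingers":1,"xyz":[1,0,0],"angular":[0,0,0]}
    - {"fingers":1,"xyz":[1.8,0,0],"angular":[0,0,0]}
    - {"fingers":1,"xyz":[2.6,0,0],"angular":[0,0,0]}
    - {"fingers":1,"xyz":[3.4,0,0],"angular":[0,0,0]}
    - {"fingers":1,"xyz":[4.2,0,0],"angular":[0,0,0]}
    - {"fingers":1,"xyz":[5.0,0,0],"angular":[0,0,0]}
    - {"fingers":1,"xyz":[5.8,0,0],"angular":[0,0,0]}
    - {"fingers":1,"xyz":[6.6,0,0],"angular":[0,0,0]}
    - {"fingers":1,"xyz":[7.4,0,0],"angular":[0,0,0]}
    - {"fingers":1,"xyz":[8.2,0,0],"angular":[0,0,0]}
    - {"fingers":1,"xyz":[9.0,0,0],"angular":[0,0,0]}
    - {"fingers":1,"xyz":[9.8,0,0],"angular":[0,0,0]}

```text
clock: 12.55
position: [0.5343, 0.1545, 0.0286]
ee_rot: [3.141, -0.06, -0.0]
force: [-0.5, -0.5, 0.7]
width: -0.0
```

Run:
```python
from h import *
rel(B(-.0042,0),.0286)
```

```text
xyz cm [ 1.25  0.03 -0.  ] ang [0.     0.     0.0002] F [-0.5 -0.5  0.7]
```

Emit:
jog_arm:
  moves:
    - {"fingers":1,"xyz":[0.3,0,0],"angular":[0,0,0]}
    - {"fingers":1,"xyz":[0.6,0,0],"angular":[0,0,0]}
    - {"fingers":1,"xyz":[0.9,0,0],"angular":[0,0,0]}
    - {"fingers":1,"xyz":[1.1,0,0],"angular":[0,0,0]}
    - {"fingers":1,"xyz":[1.3,0,0],"angular":[0,0,0]}
    - {"fingers":1,"xyz":[1.4,0,0],"angular":[0,0,0]}
    - {"fingers":1,"xyz":[1.5,0,0],"angular":[0,0,0]}
    - {"fingers":1,"xyz":[1.5,0,0],"angular":[0,0,0]}

```text
clock: 13.55
position: [0.5464, 0.1541, 0.0283]
ee_rot: [3.14, -0.059, -0.006]
force: [-9.1, 1.2, 5.7]
width: 0.003
```

Emit:
jog_arm:
  moves:
    - {"fingers":1,"xyz":[-1.2,0,0],"angular":[0,0,0]}
    - {"fingers":1,"xyz":[-1.2,0,-5.5],"angular":[0,0,0]}
    - {"fingers":1,"xyz":[2.8,5.5,-5.5],"angular":[0,0,0]}
    - {"fingers":1,"xyz":[2.8,5.5,-5.5],"angular":[0,0,0]}
    - {"fingers":1,"xyz":[2.8,5.5,-3],"angular":[0,0,0]}
    - {"fingers":1,"xyz":[2.8,5.5,0],"angular":[0,0,0]}
    - {"fingers":1,"xyz":[2.8,4.8,0],"angular":[0,0,0]}
    - {"fingers":1,"xyz":[2.8,4.1,0],"angular":[0,0,0]}
    - {"fingers":1,"xyz":[2.8,3.4,0],"angular":[0,0,0]}
    - {"fingers":1,"xyz":[2.8,2.7,0],"angular":[0,0,0]}
    - {"fingers":1,"xyz":[2.8,2.0,0],"angular":[0,0,0]}
    - {"fingers":1,"xyz":[2.8,1.3,0],"angular":[0,0,0]}

```text
clock: 15.05
position: [0.5763, 0.1403, 0.0288]
ee_rot: [3.141, -0.06, 0.0]
force: [-0.9, -1.2, -0.1]
width: 0.008
```

Emit:
jog_arm:
  moves:
    - {"fingers":1,"xyz":[0,-0.5,0],"angular":[0,0,0]}
    - {"fingers":1,"xyz":[0,-1.0,0],"angular":[0,0,0]}
    - {"fingers":1,"xyz":[0,-1.5,0],"angular":[0,0,0]}
    - {"fingers":1,"xyz":[0,-1.8,0],"angular":[0,0,0]}
    - {"fingers":1,"xyz":[0,-2.1,0],"angular":[0,0,0]}
    - {"fingers":1,"xyz":[0,-2.3,0],"angular":[0,0,0]}
    - {"fingers":1,"xyz":[0,-2.4,0],"angular":[0,0,0]}
    - {"fingers":1,"xyz":[0,-2.5,0],"angular":[0,0,0]}
    - {"fingers":1,"xyz":[0,-2.5,0],"angular":[0,0,0]}

```text
clock: 16.18
position: [0.5771, 0.1627, 0.0286]
ee_rot: [3.138, -0.062, -0.001]
force: [-1.3, -6.5, 4.9]
width: 0.006
```

B is on A (contact y 0.1627, exactly 50.0 mm from A's contact). Now C.

Emit:
jog_arm:
  moves:
    - {"fingers":1,"xyz":[0,1.0,0],"angular":[0,0,0]}
    - {"fingers":1,"xyz":[0,1.0,-5.5],"angular":[0,0,0]}
    - {"fingers":1,"xyz":[-5,4,-5.5],"angular":[0,0,0]}
    - {"fingers":1,"xyz":[-9.5,7,-5.5],"angular":[0,0,0]}
    - {"fingers":1,"xyz":[-14.1,9.3,-5.5],"angular":[0,0,0]}
    - {"fingers":1,"xyz":[-14.1,9.3,-5.5],"angular":[0,0,0]}
    - {"fingers":1,"xyz":[-14.1,9.3,-2.5],"angular":[0,0,0]}
    - {"fingers":1,"xyz":[-14.1,9.3,0],"angular":[0,0,0]}
    - {"fingers":1,"xyz":[-14.1,9.3,0],"angular":[0,0,0]}

```text
clock: 17.3
position: [0.4324, 0.0776, 0.0276]
ee_rot: [-3.141, 0.059, 0.003]
force: [-0.5, 0.4, 0.3]
width: 0.002
```

Emit:
jog_arm:
  moves:
    - {"fingers":1,"xyz":[1,0,0],"angular":[0,0,0]}
    - {"fingers":1,"xyz":[1.8,0,0],"angular":[0,0,0]}
    - {"fingers":1,"xyz":[2.6,0,0],"angular":[0,0,0]}
    - {"fingers":1,"xyz":[3.4,0,0],"angular":[0,0,0]}
    - {"fingers":1,"xyz":[4.2,0,0],"angular":[0,0,0]}
    - {"fingers":1,"xyz":[5.0,0,0],"angular":[0,0,0]}
    - {"fingers":1,"xyz":[5.8,0,0],"angular":[0,0,0]}
    - {"fingers":1,"xyz":[6.6,0,0],"angular":[0,0,0]}
    - {"fingers":1,"xyz":[7.4,0,0],"angular":[0,0,0]}
    - {"fingers":1,"xyz":[8.2,0,0],"angular":[0,0,0]}
    - {"fingers":1,"xyz":[9.0,0,0],"angular":[0,0,0]}
    - {"fingers":1,"xyz":[9.6,0,0],"angular":[0,0,0]}

```text
clock: 18.8
position: [0.5292, 0.0736, 0.0286]
ee_rot: [3.141, -0.06, 0.0]
force: [-1.9, 0.2, 0.3]
width: 0.002
```

Emit:
jog_arm:
  moves:
    - {"fingers":1,"xyz":[0.4,0,0],"angular":[0,0,0]}
    - {"fingers":1,"xyz":[0.8,0,0],"angular":[0,0,0]}
    - {"fingers":1,"xyz":[1.1,0,0],"angular":[0,0,0]}
    - {"fingers":1,"xyz":[1.3,0,0],"angular":[0,0,0]}
    - {"fingers":1,"xyz":[1.4,0,0],"angular":[0,0,0]}
    - {"fingers":1,"xyz":[1.5,0,0],"angular":[0,0,0]}
    - {"fingers":1,"xyz":[1.6,0,0],"angular":[0,0,0]}
    - {"fingers":1,"xyz":[1.6,0,0],"angular":[0,0,0]}

```text
clock: 19.8
position: [0.5429, 0.0731, 0.0283]
ee_rot: [3.14, -0.059, -0.005]
force: [-6.7, 1.0, 5.0]
width: 0.005
```

Emit:
jog_arm:
  moves:
    - {"fingers":1,"xyz":[-1.2,0,0],"angular":[0,0,0]}
    - {"fingers":1,"xyz":[-1.2,0,-5.5],"angular":[0,0,0]}
    - {"fingers":1,"xyz":[2.9,5.6,-5.5],"angular":[0,0,0]}
    - {"fingers":1,"xyz":[2.9,5.6,-5.5],"angular":[0,0,0]}
    - {"fingers":1,"xyz":[2.9,5.6,-3],"angular":[0,0,0]}
    - {"fingers":1,"xyz":[2.9,5.6,0],"angular":[0,0,0]}
    - {"fingers":1,"xyz":[2.9,4.8,0],"angular":[0,0,0]}
    - {"fingers":1,"xyz":[2.9,4.0,0],"angular":[0,0,0]}
    - {"fingers":1,"xyz":[2.9,3.2,0],"angular":[0,0,0]}
    - {"fingers":1,"xyz":[2.9,2.4,0],"angular":[0,0,0]}
    - {"fingers":1,"xyz":[2.9,1.6,0],"angular":[0,0,0]}
    - {"fingers":1,"xyz":[2.9,0.8,0],"angular":[0,0,0]}

```text
clock: 21.3
position: [0.5735, 0.0644, 0.0288]
ee_rot: [3.141, -0.06, 0.001]
force: [0.5, -1.3, 0.4]
width: 0.006
```

Emit:
jog_arm:
  moves:
    - {"fingers":1,"xyz":[0,-0.8,0],"angular":[0,0,0]}
    - {"fingers":1,"xyz":[0,-1.6,0],"angular":[0,0,0]}
    - {"fingers":1,"xyz":[0,-2.4,0],"angular":[0,0,0]}
    - {"fingers":1,"xyz":[0,-3.2,0],"angular":[0,0,0]}
    - {"fingers":1,"xyz":[0,-3.8,0],"angular":[0,0,0]}
    - {"fingers":1,"xyz":[0,-4.2,0],"angular":[0,0,0]}
    - {"fingers":1,"xyz":[0,-4.5,0],"angular":[0,0,0]}
    - {"fingers":1,"xyz":[0,-4.7,0],"angular":[0,0,0]}
    - {"fingers":1,"xyz":[0,-4.8,0],"angular":[0,0,0]}
    - {"fingers":1,"xyz":[0,-4.8,0],"angular":[0,0,0]}

```text
clock: 22.55
position: [0.5751, 0.1119, 0.0286]
ee_rot: [-3.141, 0.06, 0.0]
force: [-0.4, -0.8, 0.2]
width: 0.003
```

Emit:
jog_arm:
  moves:
    - {"fingers":1,"xyz":[0,-0.1,0],"angular":[0,0,0]}
    - {"fingers":1,"xyz":[0,-0.2,0],"angular":[0,0,0]}
    - {"fingers":1,"xyz":[0,-0.3,0],"angular":[0,0,0]}
    - {"fingers":1,"xyz":[0,-0.4,0],"angular":[0,0,0]}
    - {"fingers":1,"xyz":[0,-0.4,0],"angular":[0,0,0]}

```text
clock: 23.18
position: [0.5752, 0.1128, 0.0286]
ee_rot: [3.137, -0.064, -0.001]
force: [-1.1, -10.7, 6.2]
width: 0.006
```

Row contacts are at 50 mm intervals. Next I'll square the row against the fence: open fingers on A and C together, then closed on B.

Emit:
jog_arm:
  moves:
    - {"fingers":1,"xyz":[0,0.9,0],"angular":[0,0,0]}
    - {"fingers":1,"xyz":[0,0.9,-5.5],"angular":[0,0,0]}
    - {"fingers":-1,"xyz":[-4,-4,-5.5],"angular":[0,0,0]}
    - {"fingers":-1,"xyz":[-6.1,-8.6,-5.5],"angular":[0,0,0]}
    - {"fingers":-1,"xyz":[-6.1,-8.6,-5.5],"angular":[0,0,0]}
    - {"fingers":-1,"xyz":[-6.1,-8.6,-5.5],"angular":[0,0,0]}
    - {"fingers":-1,"xyz":[-6.1,-8.6,-2.7],"angular":[0,0,0]}
    - {"fingers":-1,"xyz":[-6.1,-8.6,0],"angular":[0,0,0]}
    - {"fingers":-1,"xyz":[-5.3,-8.6,0],"angular":[0,0,0]}
    - {"fingers":-1,"xyz":[-4.5,-8.6,0],"angular":[0,0,0]}
    - {"fingers":-1,"xyz":[-3.8,-8.6,0],"angular":[0,0,0]}
    - {"fingers":-1,"xyz":[-3.5,-8.6,0],"angular":[0,0,0]}

```text
clock: 24.68
position: [0.5446, 0.2028, 0.0289]
ee_rot: [-3.141, 0.062, -0.001]
force: [0.7, 0.8, 0.3]
width: 0.993
```

Emit:
jog_arm:
  moves:
    - {"fingers":-1,"xyz":[0.2,0,0],"angular":[0,0,0]}
    - {"fingers":-1,"xyz":[0.4,0,0],"angular":[0,0,0]}
    - {"fingers":-1,"xyz":[0.6,0,0],"angular":[0,0,0]}
    - {"fingers":-1,"xyz":[0.8,0,0],"angular":[0,0,0]}
    - {"fingers":-1,"xyz":[0.8,0,0],"angular":[0,0,0]}

```text
clock: 25.3
position: [0.5483, 0.2029, 0.0282]
ee_rot: [3.139, -0.06, -0.008]
force: [-10.8, -0.0, 8.0]
width: 1.001
```

Emit:
jog_arm:
  moves:
    - {"fingers":1,"xyz":[-1.6,0,0],"angular":[0,0,0]}
    - {"fingers":1,"xyz":[-1.6,0,0],"angular":[0,0,0]}
    - {"fingers":1,"xyz":[-1.6,0,0],"angular":[0,0,0]}
    - {"fingers":1,"xyz":[-1.6,0,0],"angular":[0,0,0]}
    - {"fingers":1,"xyz":[-0.9,0,0],"angular":[0,0,0]}
    - {"fingers":1,"xyz":[-0.6,0,0],"angular":[0,0,0]}
    - {"fingers":1,"xyz":[-0.4,0,0],"angular":[0,0,0]}
    - {"fingers":1,"xyz":[-0.2,0,0],"angular":[0,0,0]}
    - {"fingers":1,"xyz":[0,0,0],"angular":[0,0,0]}
    - {"fingers":1,"xyz":[0,0,0],"angular":[0,0,0]}

```text
clock: 26.55
position: [0.5484, 0.201, 0.0273]
ee_rot: [3.137, -0.06, -0.01]
force: [-7.9, -3.4, 0.5]
width: 0.01
```

Run:
```python
from h import *
print(np.round(arm.observe()['force'],1)); rel((.4978,-.1937),.075,-.208)
```

```text
[-7.9 -3.4  0.5]
xyz cm [-3.57 39.66 -4.59] ang [0.0044 0.0057 0.1696] F [-7.9 -3.4  0.5]
```

Emit:
jog_arm:
  moves:
    - {"fingers":1,"xyz":[-1.6,0,0],"angular":[0,0,0]}
    - {"fingers":1,"xyz":[-1.6,0,-5],"angular":[0,0,0]}
    - {"fingers":1,"xyz":[-2.5,5,-8],"angular":[0,0,0]}
    - {"fingers":1,"xyz":[-3.8,39.7,-8],"angular":[0,0,0.17]}
    - {"fingers":1,"xyz":[-3.8,39.7,-8],"angular":[0,0,0.17]}
    - {"fingers":1,"xyz":[-3.8,39.7,-8],"angular":[0,0,0.17]}
    - {"fingers":1,"xyz":[-3.8,39.7,-8],"angular":[0,0,0.17]}
    - {"fingers":1,"xyz":[-3.8,39.7,-8],"angular":[0,0,0.17]}
    - {"fingers":1,"xyz":[-3.8,39.7,-8],"angular":[0,0,0.17]}
    - {"fingers":1,"xyz":[-3.8,39.7,-8],"angular":[0,0,0.17]}
    - {"fingers":1,"xyz":[-3.8,39.7,-8],"angular":[0,0,0.17]}

```text
clock: 27.92
position: [0.4987, -0.1916, 0.1087]
ee_rot: [-3.124, 0.326, -0.0]
force: [-0.0, -0.1, 0.6]
width: 0.005
```

Run:
```python
from h import *
rel((.4978,-.1937),.065,-.208)
top=imaging.get_image("top")[:,:,::-1]; side=imaging.get_image("side")[:,:,::-1]
a=cv2.resize(top[165:275,115:265],(450,330),interpolation=cv2.INTER_CUBIC); b=cv2.resize(side[200:370,115:325],(346,330),interpolation=cv2.INTER_CUBIC)
cv2.imwrite("pics/c3.png",np.hstack([a,b]))
```

```text
xyz cm [-0.04  0.23  4.37] ang [-0.0006 -0.0002  0.0002] F [-0.  -0.1  0.6]
```

View pics/c3.png

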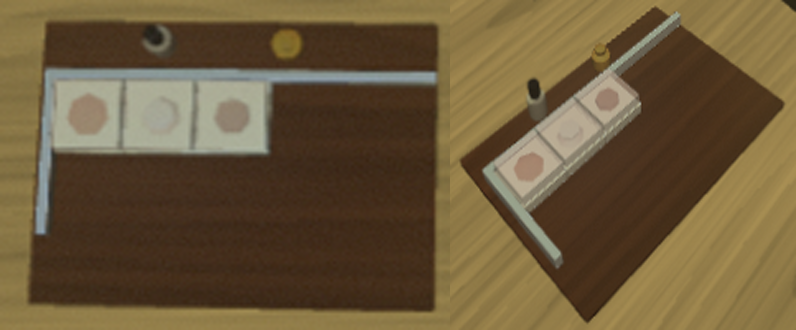

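The picture shows the row tight in the corner, vial and weight untouched. During the last press the tool read an odd −3.4 N in y, so I'll repeat the push along the fence before touching any key.

Run:
```python
from h import *
rel((.573,.085),.0288,yb)
```

```text
xyz cm [  1.62 -28.51   8.01] ang [-0.0006 -0.0003 -0.1675] F [-0.1  0.2 -0.3]
```

Emit:
jog_arm:
  moves:
    - {"fingers":1,"xyz":[1.6,-28.5,0],"angular":[0,0,-0.168]}
    - {"fingers":1,"xyz":[1.6,-28.5,0],"angular":[0,0,-0.168]}
    - {"fingers":1,"xyz":[1.6,-28.5,0],"angular":[0,0,-0.168]}
    - {"fingers":1,"xyz":[1.6,-28.5,0],"angular":[0,0,-0.168]}
    - {"fingers":1,"xyz":[1.6,-28.5,0],"angular":[0,0,-0.168]}
    - {"fingers":1,"xyz":[1.6,-28.5,0],"angular":[0,0,-0.168]}
    - {"fingers":1,"xyz":[1.6,-28.5,4],"angular":[0,0,-0.168]}
    - {"fingers":1,"xyz":[1.6,-28.5,8],"angular":[0,0,-0.168]}
    - {"fingers":1,"xyz":[1.6,-28.5,8],"angular":[0,0,-0.168]}

```text
clock: 29.15
position: [0.5726, 0.0829, 0.0274]
ee_rot: [3.14, -0.062, -0.002]
force: [-0.4, -0.4, 1.1]
width: 0.003
```

Emit:
jog_arm:
  moves:
    - {"fingers":1,"xyz":[0,-0.8,0],"angular":[0,0,0]}
    - {"fingers":1,"xyz":[0,-1.6,0],"angular":[0,0,0]}
    - {"fingers":1,"xyz":[0,-2.2,0],"angular":[0,0,0]}
    - {"fingers":1,"xyz":[0,-2.5,0],"angular":[0,0,0]}
    - {"fingers":1,"xyz":[0,-2.7,0],"angular":[0,0,0]}
    - {"fingers":1,"xyz":[0,-2.8,0],"angular":[0,0,0]}
    - {"fingers":1,"xyz":[0,-2.9,0],"angular":[0,0,0]}
    - {"fingers":1,"xyz":[0,-3.0,0],"angular":[0,0,0]}
    - {"fingers":1,"xyz":[0,-3.0,0],"angular":[0,0,0]}

```text
clock: 30.28
position: [0.5742, 0.1126, 0.0286]
ee_rot: [3.14, -0.064, -0.0]
force: [-1.5, -1.7, 0.3]
width: 0.005
```

Emit:
jog_arm:
  moves:
    - {"fingers":1,"xyz":[0,-0.1,0],"angular":[0,0,0]}
    - {"fingers":1,"xyz":[0,-0.2,0],"angular":[0,0,0]}
    - {"fingers":1,"xyz":[0,-0.3,0],"angular":[0,0,0]}
    - {"fingers":1,"xyz":[0,-0.3,0],"angular":[0,0,0]}

```text
clock: 30.78
position: [0.5742, 0.1128, 0.0286]
ee_rot: [3.137, -0.067, -0.002]
force: [-0.6, -9.9, 5.2]
width: 0.004
```

Run:
```python
from h import *
rel((.4978,-.1937),.065,-.208)
```

```text
xyz cm [-6.33 30.97 -3.51] ang [0.0042 0.0005 0.1654] F [-0.6 -9.9  5.2]
```

Same stop position (0.1128) at 10 N, so the row is tight. Now to the pad.

Emit:
jog_arm:
  moves:
    - {"fingers":1,"xyz":[0,1.5,0],"angular":[0,0,0]}
    - {"fingers":1,"xyz":[0,1.5,-5],"angular":[0,0,0]}
    - {"fingers":1,"xyz":[-2,6,-8],"angular":[0,0,0]}
    - {"fingers":1,"xyz":[-6.3,31.3,-8],"angular":[0,0,0.166]}
    - {"fingers":1,"xyz":[-6.3,31.3,-8],"angular":[0,0,0.166]}
    - {"fingers":1,"xyz":[-6.3,31.3,-8],"angular":[0,0,0.166]}
    - {"fingers":1,"xyz":[-6.3,31.3,-8],"angular":[0,0,0.166]}
    - {"fingers":1,"xyz":[-6.3,31.3,-8],"angular":[0,0,0.166]}
    - {"fingers":1,"xyz":[-6.3,31.3,-5],"angular":[0,0,0.166]}
    - {"fingers":1,"xyz":[-6.3,31.3,-3.5],"angular":[0,0,0.166]}
    - {"fingers":1,"xyz":[-6.3,31.3,-3.5],"angular":[0,0,0.166]}

```text
clock: 32.15
position: [0.4983, -0.193, 0.0627]
ee_rot: [-3.124, 0.321, 0.003]
force: [-0.2, -0.1, 1.0]
width: 0.004
```

Run:
```python
from h import *
rel((.4978,-.1937),.049,-.208)
top=imaging.get_image("top")[:,:,::-1]; side=imaging.get_image("side")[:,:,::-1]
a=cv2.resize(top[165:275,300:410],(400,400),interpolation=cv2.INTER_CUBIC); b=cv2.resize(side[130:230,280:390],(400,400),interpolation=cv2.INTER_CUBIC)
cv2.imwrite("pics/c4.png",np.hstack([a,b]))
```

```text
xyz cm [-0.03  0.08  1.37] ang [-0.0008  0.0022  0.0032] F [-0.2 -0.1  1. ]
```

View pics/c4.png

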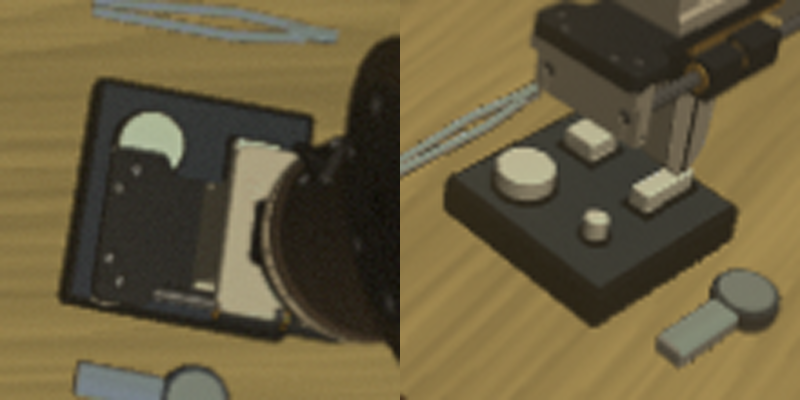

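The closed finger is over the bar, well away from the dot. I'll cross-check the key positions from the side view before pressing.

Run:
```python
from h import *
np.set_printoptions(precision=4,suppress=True)
f=lambda u,v:((u-400+.5)*110/400-.5+280,(v+.5)*100/400-.5+130)
print("side keys bar,round,square,dot",w([f(661,184),f(526,166),f(590,134),f(596,217)],.038,"side",1))
p=pix([[.4983,-.193,.0457],[.4983,-.193,.038]],"side",1); print((p[:,0]-280)*400/110+400,(p[:,1]-130)*4)
```

```text
side keys bar,round,square,dot [[ 0.4979 -0.1866  0.038 ]
 [ 0.5682 -0.1478  0.038 ]
 [ 0.5551 -0.2004  0.038 ]
 [ 0.5122 -0.1355  0.038 ]]
[666.4653 664.2609] [165.3692 176.9177]
```

Both views agree within a few mm, less than the keys' sizes. Pressing the bar.

Emit:
jog_arm:
  moves:
    - {"fingers":1,"xyz":[0,0,0.8],"angular":[0,0,0]}
    - {"fingers":1,"xyz":[0,0,1.2],"angular":[0,0,0]}
    - {"fingers":1,"xyz":[0,0,1.6],"angular":[0,0,0]}
    - {"fingers":1,"xyz":[0,0,1.6],"angular":[0,0,0]}
    - {"fingers":1,"xyz":[0,0,1.6],"angular":[0,0,0]}

```text
clock: 32.88
position: [0.4996, -0.1941, 0.049]
ee_rot: [3.124, -0.323, 0.003]
force: [-3.5, 2.4, 18.6]
width: 0.004
```

Bar is bottomed: tip at 32 mm, 18.6 N. Release.

Emit:
jog_arm:
  moves:
    - {"fingers":1,"xyz":[0,0,-0.8],"angular":[0,0,0]}
    - {"fingers":1,"xyz":[0,0,-2.0],"angular":[0,0,0]}
    - {"fingers":1,"xyz":[0,0,-2.5],"angular":[0,0,0]}
    - {"fingers":1,"xyz":[0,0,-2.5],"angular":[0,0,0]}

```text
clock: 33.38
position: [0.4989, -0.1943, 0.0729]
ee_rot: [3.125, -0.324, 0.001]
force: [0.2, -0.4, -1.0]
width: 0.01
```

Run:
```python
from h import *
rel((.5675,-.149),.063,-.208);rel((.555,-.205),.063,-.208)
```

```text
xyz cm [ 5.79 -5.84  1.  ] ang [ 0.0002 -0.0005  0.0015] F [ 0.2 -0.4 -1. ]
xyz cm [ 5.71 -0.1   1.  ] ang [ 0.0002 -0.0005  0.0015] F [ 0.2 -0.4 -1. ]
```

Emit:
jog_arm:
  moves:
    - {"fingers":1,"xyz":[5.8,-5.8,0],"angular":[0,0,0]}
    - {"fingers":1,"xyz":[5.8,-5.8,0],"angular":[0,0,0]}
    - {"fingers":1,"xyz":[5.8,-5.8,0],"angular":[0,0,0]}
    - {"fingers":1,"xyz":[5.8,-5.8,1.4],"angular":[0,0,0]}
    - {"fingers":1,"xyz":[5.8,-5.8,2.0],"angular":[0,0,0]}
    - {"fingers":1,"xyz":[5.8,-5.8,2.6],"angular":[0,0,0]}
    - {"fingers":1,"xyz":[5.8,-5.8,2.6],"angular":[0,0,0]}
    - {"fingers":1,"xyz":[5.8,-5.8,2.6],"angular":[0,0,0]}

```text
clock: 34.38
position: [0.5659, -0.1505, 0.0488]
ee_rot: [3.122, -0.325, -0.002]
force: [-12.9, -0.1, 33.5]
width: 0.006
```

Emit:
jog_arm:
  moves:
    - {"fingers":1,"xyz":[0,0,-0.8],"angular":[0,0,0]}
    - {"fingers":1,"xyz":[0,0,-2.0],"angular":[0,0,0]}
    - {"fingers":1,"xyz":[0,0,-2.6],"angular":[0,0,0]}
    - {"fingers":1,"xyz":[0,0,-2.6],"angular":[0,0,0]}

```text
clock: 34.88
position: [0.5677, -0.1493, 0.073]
ee_rot: [3.125, -0.324, 0.001]
force: [0.2, -0.3, 0.4]
width: 0.005
```

Run:
```python
from h import *
rel((.555,-.205),.0465,-.208)
```

```text
xyz cm [-0.11  5.71  2.65] ang [-0.     -0.0008  0.0015] F [ 0.2 -0.3  0.4]
```

Round was fully down (33 N at tip 32 mm) and is released. The square gets a slightly gentler press.

Emit:
jog_arm:
  moves:
    - {"fingers":1,"xyz":[-0.1,5.7,0],"angular":[0,0,0]}
    - {"fingers":1,"xyz":[-0.1,5.7,0],"angular":[0,0,0]}
    - {"fingers":1,"xyz":[-0.1,5.7,0],"angular":[0,0,0]}
    - {"fingers":1,"xyz":[-0.1,5.7,1.4],"angular":[0,0,0]}
    - {"fingers":1,"xyz":[-0.1,5.7,2.0],"angular":[0,0,0]}
    - {"fingers":1,"xyz":[-0.1,5.7,2.5],"angular":[0,0,0]}
    - {"fingers":1,"xyz":[-0.1,5.7,2.5],"angular":[0,0,0]}
    - {"fingers":1,"xyz":[-0.1,5.7,2.5],"angular":[0,0,0]}

```text
clock: 35.88
position: [0.5548, -0.2035, 0.049]
ee_rot: [-3.125, 0.321, 0.0]
force: [-6.9, 4.0, 21.4]
width: 0.004
```

Emit:
jog_arm:
  moves:
    - {"fingers":1,"xyz":[0,0,-0.8],"angular":[0,0,0]}
    - {"fingers":1,"xyz":[0,0,-2.5],"angular":[0,0,0]}
    - {"fingers":1,"xyz":[0,0,-8],"angular":[0,0,0]}
    - {"fingers":1,"xyz":[-4,10,-14],"angular":[0,0,0]}
    - {"fingers":1,"xyz":[-8,20,-16],"angular":[0,0,0]}
    - {"fingers":1,"xyz":[-8,20,-16],"angular":[0,0,0]}
    - {"fingers":1,"xyz":[-8,20,-16],"angular":[0,0,0]}
    - {"fingers":1,"xyz":[-8,20,-16],"angular":[0,0,0]}

```text
clock: 36.88
position: [0.433, -0.3885, 0.209]
ee_rot: [3.121, -0.334, 0.001]
force: [0.2, 0.7, -0.5]
width: 0.004
```

Run:
```python
from h import *
top=imaging.get_image("top")[:,:,::-1]; side=imaging.get_image("side")[:,:,::-1]
a=cv2.resize(top[90:290,110:420],(480,310),interpolation=cv2.INTER_CUBIC); b=cv2.resize(side[130:360,110:390],(377,310),interpolation=cv2.INTER_CUBIC)
b=b[:,:320]
cv2.imwrite("pics/c5.png",np.hstack([a,b]))
```

```text
(no output)
```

View pics/c5.png

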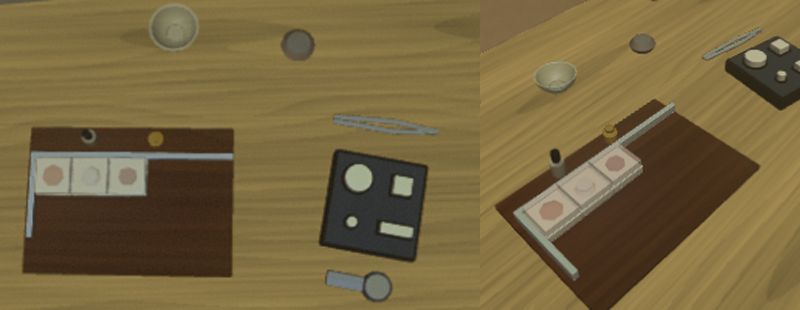

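The row is tight in the corner, at about (35–147, 158–195) in the top crop. The keys are up and the bystanders are unmoved, so I'm handing in.

```bash
python3 -c "
from cell import job
print(job.sign_off())"
```

```text
the job is handed in; nothing more can be done
None
```

I made the row and pressed the keys in order, then handed the job in at about 37 s of the 64 s allowed. No verdict came back.

**Row:** I slid the boxes with the closed fingers, first to the fence and then along it to the end stop, without lifting them. They stopped at y = 0.2127, 0.1627 and 0.1128, so they sit 50 mm apart as touching boxes should. I then pressed them against the fence once more. That press showed an unexplained 3.4 N sideways reading, so I pushed the row along the fence again. It stopped at the same place (0.1128) at 10 N.

**Keys:** I pressed bar, round and square in that order. Each went fully down (fingertip about 32 mm above the table, at 19, 33 and 21 N) and was let up before the next. These presses were harder than the 5 N needed. I never went near the dot key.

**Last pictures:** The row is flush and tight in the corner. The keys are up and the other objects look unmoved, judged by eye. The arm is clear of everything. In the pictures I could not make out gaps much under 1 mm, so the flush fit rests mainly on the contact readings.

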